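# Post a lacquered printing plate through the dust flap

## Task

Push the copper-faced printing block along its feed board and through the brass flap until it has slid right down inside the dust box, then get the fingers out of the way while the flap is still swinging, so that it falls shut by itself. The lacquer is fresh: only push the block gently with the fingertips or the outside of the fingers, never pick it up, and leave everything else on the table where it is.

Things in the scene. Friction and masses are not known exactly. Their poses are not given: they have to be found in the camera images.
- dustbox: Fixed wooden dust box with a feed board before it. Origin on the table under the flap's hinge, midway between the side walls; x points from the board into the box (feeding direction), y left, z up. Box 205 long, inner width 72 (y -36 to 36), walls 7, clear roof whose top is 124 above the table. Feed board: top 70 above the table, x -220 to 0, y -130 to 36, its right and rear edges open, without lip.
- fence (a point): Fence along the feed board's left edge, flush with the box's left inner wall. Point: middle of its inner face at board level (box frame x=-110, y=36, z=70). It runs x=-220 to 0, is 7 thick and stands 15 above the board.
- entrance (a point): Middle of the box's entrance at board level (box frame 0, 0, 70). The entrance is 72 wide, about 44 high above the board; the flap hangs in it. A steel guide 26 high flares its right side, from (x 0, y -38) out to about (-27, -52).
- slide_top (a point): Top edge of the slide inside the box (box frame 8, 0, 70). The board level goes on 8 behind the entrance; from this edge a slippery steel slide drops at 25 degrees to a slippery floor 16 above the table (x 112 to 201). With about half its length past the entrance the block tips and slides down by itself; it may need a little more push.
- plate: The work: printing block, wood with a copper face and a dark leaf pattern on top, 80 long (x) x 56 wide (y) x 24 high, 0.13 to 0.27 kg; origin at the centre of its underside. It starts on the feed board, off the fence and turned a little, its long axis roughly towards the flap (nose = +x). Squared against the fence it fits the entrance with 16 to spare.
- flap (a joint): Brass flap, 68 wide, 43 high, 3 thick, 60 g, hinged along its top edge 116 above the table (46 above the board) at the box's entrance. 0 = shut (bottom edge 3 above the board), grows as the bottom edge swings into the box (up to 1.4 rad); about 1 rad with the block under it. Opens at a light push (about 1 to 2 N) and falls shut by its weight, slowed by a damper: 2 to 4 s from open to shut.
- flap_edge (a point): middle of the flap's bottom edge
- inkjar: Bystander: amber ink jar with black cap, 48 dia, 55 high, standing on the table beside the fence of the feed board; origin at the centre of its underside
- spare: Bystander: plain wooden block without copper, 70 x 45 x 22, on the table beside the fence; origin at the centre of its underside
- brushpot: Bystander: white pot of brushes, 72 dia, 100 high, brushes to 190; origin at the centre of its underside
- brayer: Bystander: ink roller lying down, black rubber roll 32 dia x 90 long, wooden handle, origin under its middle
- corkblock: Bystander: cork sanding block 100 x 60 x 35; origin at the centre of its underside
- weight: Bystander: dark steel paperweight with a knob, 56 dia, 62 high; origin at the centre of its underside
Things that resemble listed ones, but are neither listed nor needed, are in the scene too. Leave any purple or white look-alike of the plate alone.

How it is judged:
By the outcome, as a careful person would: the job done as asked, in the order asked, and still so for the second after the job is handed in, with the robot touching nothing.
It also fails if it takes over 43 s, if anything falls off the work surface, if the arm or the gripper's body presses on something with over 40 N, if the wrist force passes 120 N, or if a joint passes its speed limit or range.

## Robot

A 6-joint arm with a two-finger parallel gripper is mounted at the origin on the work surface. World frame = base frame: x ahead of the robot, y to its left, z up, the work surface at z = 0. Lengths are in m, angles in rad, forces in N, time in s.
With the tool pointing down it reaches from about 0.225 to 0.875 m from the base axis. Payload 3.4 kg.
Tool frame: the origin (TCP) lies at the very end of the fingers, on their centre line; the grasp point (between the pads) lies 19 mm behind it (manip.hold_point_z is the distance from the TCP to the grasp point, in m); z points along the fingers, x is the direction in which the jaws open and shut, and the axes are right-handed (so a half turn about z gives the same grasp; the last joint's range is limited). The gripper opens to 85 mm and grips with 20 to 120 N. Pads are 22 mm wide; open, the fingers measure 114 mm over their backs; the gripper's body (76 mm by 85 mm) begins 54 mm behind the grasp point. The pads swing forward as they close: fully open they stand 13 mm farther back than shut.
Start: joints at [1.022, 0.276, 1.505, -0, 1.361, -0.121], TCP at [0.239, 0.523, 0.231] pointing down, gripper open.
Joint ranges: [-2.89, 2.89], [-0.75, 2.08], [0.22, 2.7], [-1.18, 4.32], [0.11, 2.71], [-2.7, 2.7]. Speed limits (rad/s): [2.57, 2.57, 3.14, 3.14, 3.14, 3.14].

## Interface

Orientations are given as a unit quaternion [w, x, y, z].
In Python, from rig import telemetry, cams, manip, finder gives the robot as it stands. The module is installed in compiled form; this text tells all that it offers.
- The arm moves only by the tool carry_out, never from a script. Its argument "rows" is a list that holds one entry, the list of rows, each a list of 5 numbers: the gripper's target within -1 to 1 (fully open at 1, half-way at 0, shut at -1), then the shift along the world's x, y, z in cm, then the turn about the world's z in rad. A call has 1 to 12 rows; each row shifts and turns the commanded pose from where the row before left it; what a row does not reach is not made up. A row lasts 1/10 s, in which the tool goes at most 50 mm and 8.59 degrees, less where a joint would pass 70% of its speed; a pose out of reach is approached as far as the arm can. A call with a gripper value outside its range is refused whole. The fingers move at their own pace and stop on an object; "force" is the grip in N (left out, the last holds). Time passes only in rows, so rows that do not move let the fingers close. It gives the time, the measured TCP pose, the force and the opening at its end, in the units of the state.
- telemetry.get_state(): the state, without advancing time (a new reading comes with each control period).
- cams.get_image(name): name is "scene" or "top"; returns a dict with "image" (400x640x3 uint8, red, green, blue), "camera_matrix" (3x3 intrinsics, pixels), "eye" and "attitude" of the camera in the world. Camera axes: x right, y down, z forward; pixel columns grow to the right and rows downward; lengths in m; the calibration is good to about 2 mm. A picture is of the moment at which its call begins. There is no depth.
- manip.sign_off(): hands the job in, once; it reports no verdict.
Trained networks look in a picture, given as the dict that the camera call returned (one of the last four; its "shot" number tells which), for a name from the list of things; names that differ only in an ending like _2 or _b are one class to them, and where a whole thing is asked for, a point or a joint stands for the part that bears it (a point fixed in the world has none). Each returns a list of dicts, best first, with "confidence" (0 to 1); they miss things now and then, are a little off and sometimes report something else, mostly with a low value. They report only what shows in the picture. A call takes as long as a camera call. They do not tell look-alikes from the thing itself.
- finder.boxes_of(picture, thing): "xy" ([column, row] in pixels, amid what is visible of it).
The state is a dict: "clock": time; "qpos": joint angles; "qd": joint speeds; "effort": joint torques, N m; "position": TCP position; "ee_rot": TCP orientation; "contact_force": force on the tool from outside, world axes, zero at the start; "moment": the same for the moment, N m; "width": finger opening in m.
Only numpy, scipy, OpenCV 4.12 (cv2) and the standard library are available. Lean on these libraries where they do the work, as an engineer would, in place of code of your own. Each camera call takes 0.05 s, during which the arm holds its last target.

## Working session

There is one attempt and no reset: what is moved stays moved. The work goes in short steps, Python scripts to look and compute and a tool call to move; the robot and the scene stay as the last step left them, time stands still between calls to the robot, and variables do not carry over. Pictures are saved under pics/ and viewed, and the job is handed in when it is done.

Besides the shell and the picture viewer there is one more tool, called after "Request:" as name(argument=value, ...) on one line, values as JSON. carry_out: Moves the arm, as the interface text tells. Its arguments: {"type":"object","properties":{"rows":{"type":"array","items":{"type":"array","items":{"type":"array","items":{"type":"number"}}}},"force":{"type":"number"}},"required":["rows"]}

```bash
mkdir -p pics
cat > h.py <<'E'
import numpy as np, cv2
from rig import telemetry, cams, manip, finder
from scipy.spatial.transform import Rotation as R
def rot(a):
    a=np.array(a,float)
    return a if a.shape==(3,3) else R.from_quat([a[1],a[2],a[3],a[0]]).as_matrix()
def ray(p,uv):
    K=np.array(p["camera_matrix"]);d=rot(p["attitude"])@np.linalg.solve(K,[uv[0],uv[1],1.]);return np.array(p["eye"]),d
def atz(p,uv,z):
    e,d=ray(p,uv);return e+d*(z-e[2])/d[2]
def proj(p,X):
    K=np.array(p["camera_matrix"]);c=rot(p["attitude"]).T@(np.array(X)-np.array(p["eye"]));q=K@c;return q[:2]/q[2]
def save(p,n,crop=None,s=1):
    im=p["image"][...,::-1]
    if crop: im=im[crop[1]:crop[3],crop[0]:crop[2]]
    cv2.imwrite("pics/"+n+".png",cv2.resize(im,None,fx=s,fy=s,interpolation=cv2.INTER_CUBIC))
E
python3 - <<'E'
from h import *
for n in("scene","top"):
    p=cams.get_image(n);save(p,n+"0");print(n,p["eye"],p["attitude"])
    for t in["dustbox","plate","flap","inkjar","spare"]:
        for f in finder.boxes_of(p,t)[:3]:print(t,f["xy"],f["confidence"],atz(p,f["xy"],.094).round(3))
s=telemetry.get_state();print(s["clock"],s["position"],s["ee_rot"],s["width"])
E
```

```text
scene [ 1.016681   -0.38219434  0.94216583] [-0.28647335  0.84406237  0.43035104 -0.142442  ]
dustbox [373.2, 242.4] 0.67 [0.682 0.046 0.094]
plate [297.3, 174.6] 0.78 [0.394 0.02  0.094]
plate [340.3, 161.0] 0.71 [0.423 0.148 0.094]
plate [341.4, 198.5] 0.56 [0.531 0.067 0.094]
inkjar [399.4, 217.2] 0.78 [0.665 0.15  0.094]
spare [375.4, 187.1] 0.6 [0.554 0.166 0.094]
top [ 0.42011096 -0.0146324   1.39243123] [-0.03347092  0.71568089 -0.69727681  0.02203648]
dustbox [311.8, 169.1] 0.61 [0.601 0.046 0.094]
plate [262.3, 253.5] 0.94 [0.372 0.171 0.094]
plate [296.7, 199.0] 0.78 [0.519 0.084 0.094]
plate [309.2, 265.4] 0.64 [0.344 0.046 0.094]
inkjar [266.5, 155.7] 0.78 [0.634 0.169 0.094]
spare [252.8, 203.7] 0.64 [0.504 0.202 0.094]
0.6 [0.23857024 0.52317965 0.23134959] [-2.29781205e-05  8.41097776e-01  5.40883100e-01  4.13696891e-05] 0.08554663873566767
```

View pics/scene0.png

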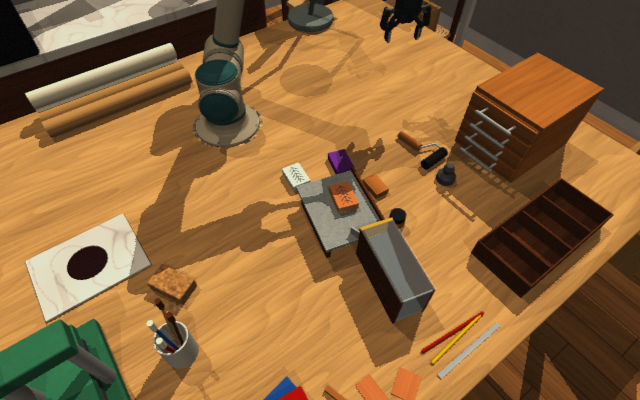

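View pics/top0.png

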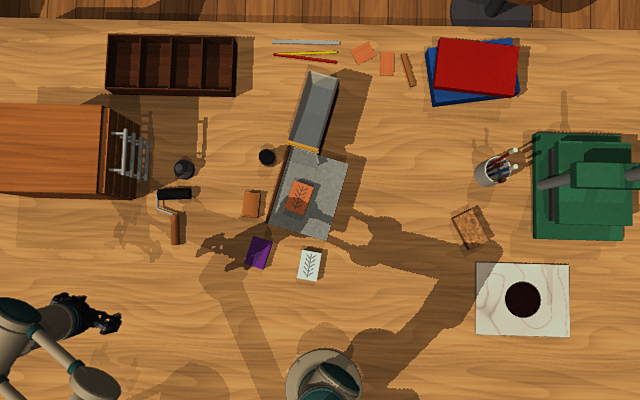

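Run:
```python
from h import *
p=cams.get_image("top");save(p,"top1",(220,90,420,290),4) if 0 else save(p,"top1",(220,110,400,250),4.4)
p=cams.get_image("scene");save(p,"scene1",(270,120,470,270),4)
```

```text
(no output)
```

View pics/top1.png

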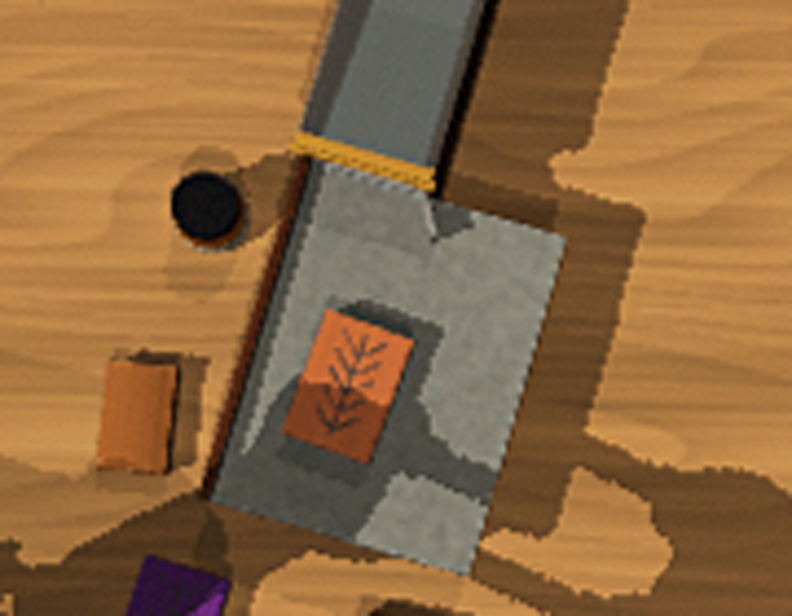

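View pics/scene1.png

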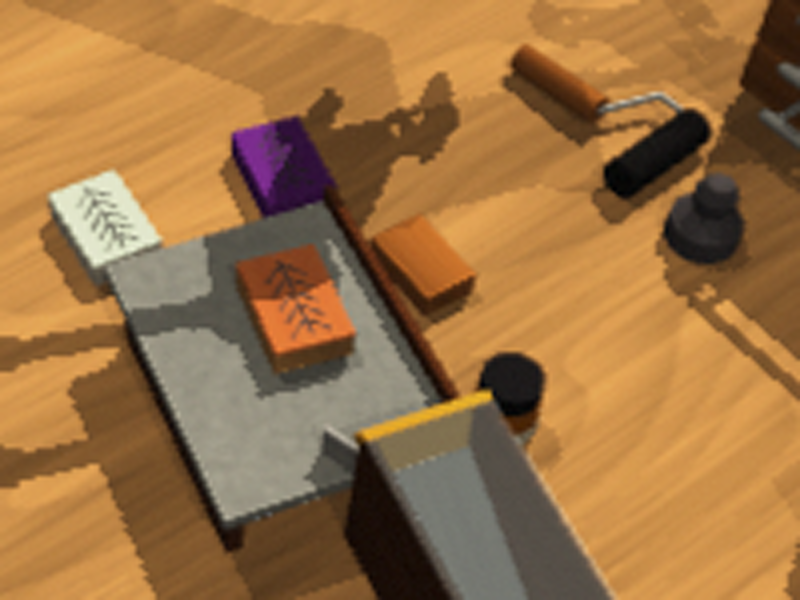

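```bash
cat > fit.py <<'E'
from h import *
from scipy.optimize import least_squares
p=cams.get_image("top");q=cams.get_image("scene")
T=lambda a,b:((a+.5)/4.4+220-.5,(b+.5)/4.4+110-.5)
S=lambda a,b:((a+.5)/4+270-.5,(b+.5)/4+120-.5)
def fit(obs,x0):
    def f(v):
        c,s=np.cos(v[2]),np.sin(v[2])
        return np.concatenate([proj(P,[v[0]+c*X[0]-s*X[1],v[1]+s*X[0]+c*X[1],X[2]])-uv for P,uv,X in obs])
    r=least_squares(f,x0);print(r.x.round(4),r.fun.reshape(-1,2).round(1).tolist());return r.x
bx=[(p,T(470,575),(-.22,-.13,.07)),(p,T(566,237),(0,-.13,.07)),(p,T(207,497),(-.22,.043,.085)),
(q,S(105,262),(-.22,-.13,.07)),(q,S(228,525),(0,-.13,.07))]
b=fit(bx,[.6,.05,-.3])
h=[(.04,.028),(.04,-.028),(-.04,-.028),(-.04,.028)]
pt=[(p,T(*u),(*c,.094)) for u,c in zip([(327,308),(414,338),(370,464),(283,433)],h)]
ps=[(q,S(*u),(*c,.094)) for u,c in zip([(353,334),(275,356),(237,260),(314,245)],h)]
pl=fit(pt+ps,[.52,.084,-.3])
c,s=np.cos(b[2]),np.sin(b[2]);d=pl[:2]-b[:2]
print("plate in box",c*d[0]+s*d[1],-s*d[0]+c*d[1],np.degrees(pl[2]-b[2]))
for X in[(0,0,.124),(0,.036,.07),(0,-.043,.124),(.205,.043,.124),(0,.043,.124)]:
    w=[b[0]+c*X[0]-s*X[1],b[1]+s*X[0]+c*X[1],X[2]];u=proj(p,w);print(X,np.round(w,4),((u-[220,110])*4.4).round())
E
python3 fit.py
```

```text
[ 0.6556  0.0731 -0.2507] [[0.1, 0.3], [0.2, -0.4], [-2.1, 0.4], [-0.5, 1.7], [-0.6, 0.1]]
[ 0.5233  0.0793 -0.3249] [[0.1, 0.5], [-0.2, 0.7], [-0.5, 0.1], [-0.4, -0.0], [0.7, 0.4], [-0.0, 0.0], [-0.4, 1.2], [-0.2, 0.3]]
plate in box -0.1297058126856511 -0.026809762470972394 -4.253794319254501
(0, 0, 0.124) [0.6556 0.0731 0.124 ] [359. 162.]
(0, 0.036, 0.07) [0.6645 0.1079 0.07  ] [310. 162.]
(0, -0.043, 0.124) [0.6449 0.0314 0.124 ] [428. 181.]
(0.205, 0.043, 0.124) [0.8648 0.0639 0.124 ] [ 385. -178.]
(0, 0.043, 0.124) [0.6662 0.1147 0.124 ] [291. 143.]
```

```bash
cat > ov.py <<'E'
from fit import *
def W(X,b=b):
    c,s=np.cos(b[2]),np.sin(b[2]);return [b[0]+c*X[0]-s*X[1],b[1]+s*X[0]+c*X[1],X[2]]
def ovl(P,n,crop,sc):
    im=cv2.resize(P["image"][crop[1]:crop[3],crop[0]:crop[2],::-1],None,fx=sc,fy=sc,interpolation=cv2.INTER_CUBIC)
    def L(pts,col,bb=b):
        u=[((proj(P,W(x,bb))+.5-np.array(crop[:2]))*sc-.5).round().astype(int) for x in pts]
        cv2.polylines(im,[np.array(u)],True,col,1)
    L([(-.22,-.13,.07),(0,-.13,.07),(0,.036,.07),(-.22,.036,.07)],(255,0,0))
    L([(-.22,.043,.085),(0,.043,.085),(0,.036,.085),(-.22,.036,.085)],(0,255,0))
    L([(0,-.043,.124),(.205,-.043,.124),(.205,.043,.124),(0,.043,.124)],(0,0,255))
    L([(*c,.094) for c in h],(255,255,0),pl)
    cv2.imwrite("pics/"+n+".png",im)
if __name__=="__main__":
    ovl(p,"ov_t",(220,50,400,250),3);ovl(q,"ov_s",(270,150,450,330),3.3)
E
python3 ov.py
```

```text
[ 0.6556  0.0731 -0.2507] [[0.1, 0.3], [0.2, -0.4], [-2.1, 0.4], [-0.5, 1.7], [-0.6, 0.1]]
[ 0.5233  0.0793 -0.3249] [[0.1, 0.5], [-0.2, 0.7], [-0.5, 0.1], [-0.4, -0.0], [0.7, 0.4], [-0.0, 0.0], [-0.4, 1.2], [-0.2, 0.3]]
plate in box -0.1297058126856511 -0.026809762470972394 -4.253794319254501
(0, 0, 0.124) [0.6556 0.0731 0.124 ] [359. 162.]
(0, 0.036, 0.07) [0.6645 0.1079 0.07  ] [310. 162.]
(0, -0.043, 0.124) [0.6449 0.0314 0.124 ] [428. 181.]
(0.205, 0.043, 0.124) [0.8648 0.0639 0.124 ] [ 385. -178.]
(0, 0.043, 0.124) [0.6662 0.1147 0.124 ] [291. 143.]
```

View pics/ov_t.png

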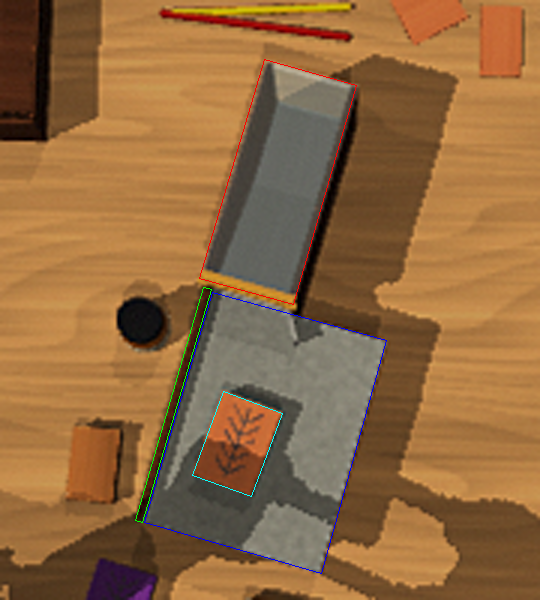

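View pics/ov_s.png

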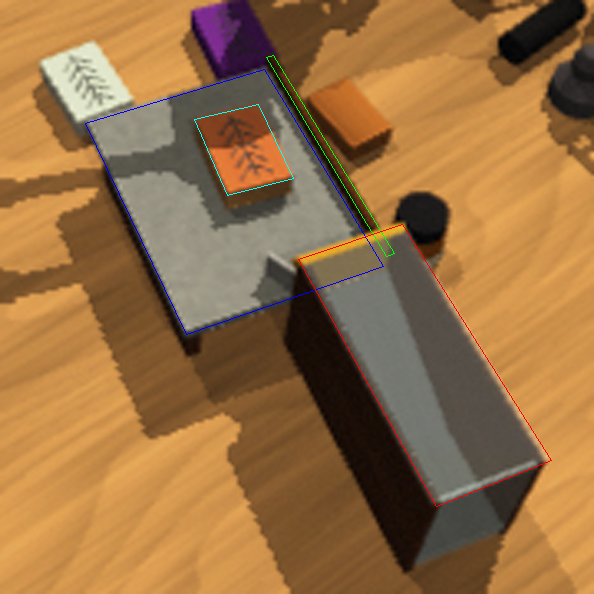

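Request:
carry_out(rows=[[[-1,2.0,-3.8,0,0.015],[-1,2.0,-3.8,0,0.015],[-1,2.0,-3.8,0,0.015],[-1,2.0,-3.8,0,0.015],[-1,2.0,-3.8,0,0.015],[-1,2.0,-3.8,0,0.015],[-1,2.0,-3.8,0,0.015],[-1,2.0,-3.8,0,0.015],[-1,2.0,-3.8,0,0.015],[-1,2.0,-3.8,0,0.015],[-1,2.0,-3.8,0,0.015],[-1,2.0,-3.8,0,0.01]]], force=20)

```text
clock: 2.1
position: [0.4792, 0.0655, 0.2316]
ee_rot: [0.0, 0.791, 0.612, 0.0]
contact_force: [0.5, 0.7, 0.2]
width: 0.0002
```

```bash
cat > st.py <<'E'
from h import *
B=[.6556,.0731,-.2507]
def st():
    s=telemetry.get_state();P=s["position"];c,n=np.cos(B[2]),np.sin(B[2]);d=P[:2]-np.array(B[:2])
    m=rot(s["ee_rot"]);F=s["contact_force"]
    print("t",round(s["clock"],2),"pos",P.round(4),"box",(c*d[0]+n*d[1]).round(4),(-n*d[0]+c*d[1]).round(4),"jaw",np.arctan2(m[1,0],m[0,0]).round(3),"F",np.round(F,1),"w",round(s["width"],4),"q",np.round(s["qpos"],2))
if __name__=="__main__": st()
E
python3 st.py
```

```text
t 2.1 pos [0.4792 0.0655 0.2316] box -0.169 -0.0511 jaw 1.318 F [0.5 0.7 0.2] w 0.0002 q [-0.01  0.14  1.69  0.    1.32 -1.33]
```

Request:
carry_out(rows=[[[-1,1.35,-2.6,0,0],[-1,1.35,-2.6,0,0],[-1,0,0,-3.5,0],[-1,0,0,-3.5,0],[-1,0,0,-3.5,0],[-1,0,0,-2.5,0],[-1,0,0,-1.5,0],[-1,0,0,-0.5,0],[-1,0,0,0,0]]])

```text
clock: 3.0
position: [0.5054, 0.0152, 0.0809]
ee_rot: [-0.0, 0.791, 0.612, -0.0]
contact_force: [0.8, 0.5, 0.3]
width: 0.0002
```

Run:
```python
from st import *
st()
p=cams.get_image("top");save(p,"top2",(220,110,400,250),4.4)
p=cams.get_image("scene");save(p,"scene2",(270,120,470,270),4)
```

```text
t 3.0 pos [0.5054 0.0152 0.0809] box -0.1312 -0.0933 jaw 1.318 F [0.8 0.5 0.3] w 0.0002 q [-0.11  0.31  1.87  0.    0.96 -1.43]
```

View pics/scene2.png

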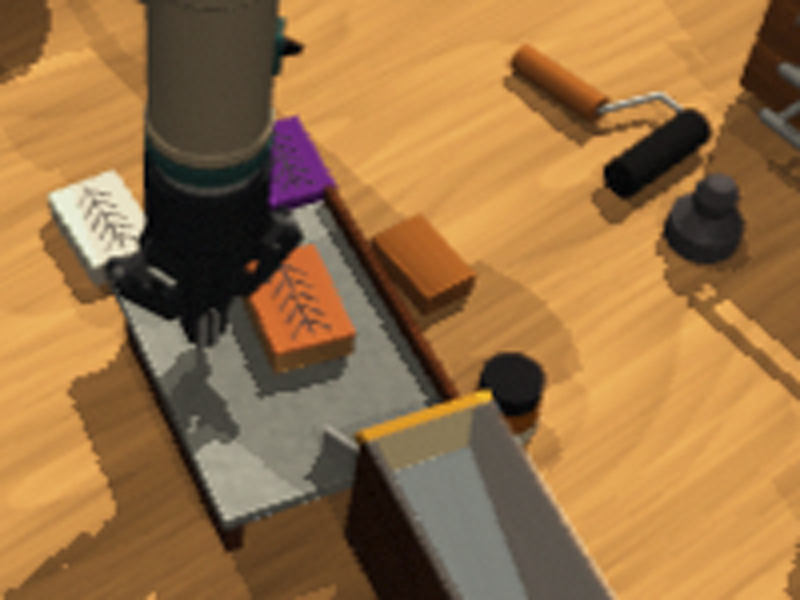

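View pics/top2.png

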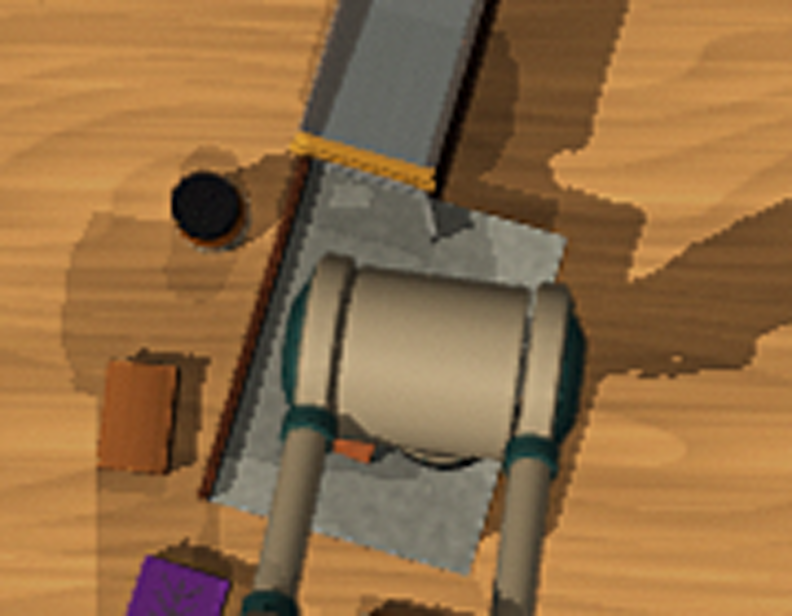

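Request:
carry_out(rows=[[[-1,0.15,0.58,0,0],[-1,0.15,0.58,0,0],[-1,0.15,0.58,0,0],[-1,0.15,0.58,0,0],[-1,0.15,0.58,0,0],[-1,0.15,0.58,0,0],[-1,0.15,0.58,0,0],[-1,0.13,0.48,0,0],[-1,0.1,0.39,0,0]]])

```text
clock: 4.0
position: [0.5185, 0.0649, 0.0813]
ee_rot: [-0.0, 0.791, 0.612, -0.0]
contact_force: [-0.6, -1.5, 0.1]
width: -0.0001
```

Run:
```python
from st import *
st()
p=cams.get_image("scene");save(p,"scene3",(270,120,470,270),4)
```

```text
t 4.0 pos [0.5185 0.0649 0.0813] box -0.1308 -0.0419 jaw 1.318 F [-0.6 -1.5  0.1] w -0.0001 q [-0.01  0.33  1.84 -0.    0.97 -1.33]
```

View pics/scene3.png

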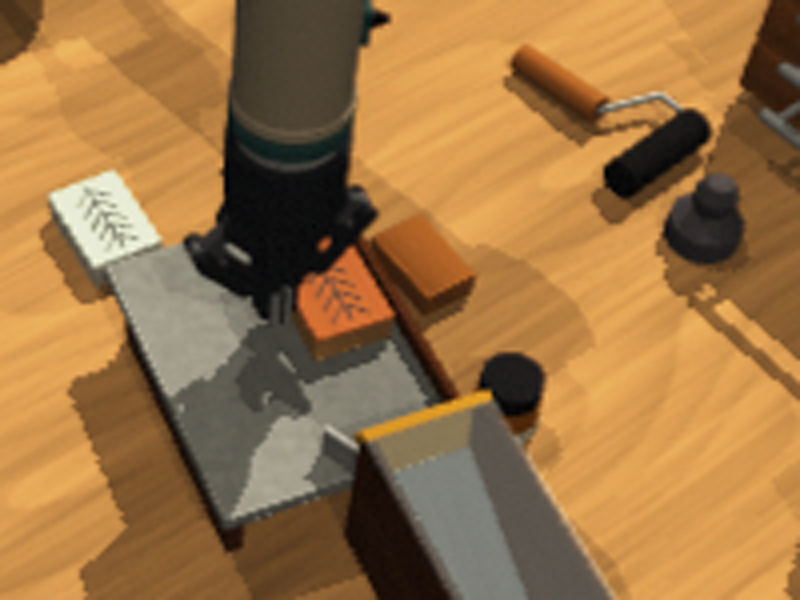

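Request:
carry_out(rows=[[[-1,0.1,0.3,0,0],[-1,0.1,0.3,0,0]]])

```text
clock: 4.25
position: [0.5203, 0.0706, 0.0813]
ee_rot: [-0.0, 0.791, 0.612, -0.0]
contact_force: [-0.7, -1.1, 0.9]
width: 0.0001
```

Request:
carry_out(rows=[[[-1,0.05,0.2,0,0],[-1,0,0,0,0]]])

```text
clock: 4.45
position: [0.5205, 0.0725, 0.0812]
ee_rot: [-0.0, 0.791, 0.612, -0.0]
contact_force: [-0.2, -1.0, 0.3]
width: 0.0001
```

Run:
```python
from st import *
st()
p=cams.get_image("scene");save(p,"scene4",(270,120,470,270),4)
```

```text
t 4.45 pos [0.5205 0.0725 0.0812] box -0.1307 -0.034 jaw 1.318 F [-0.2 -1.   0.3] w 0.0001 q [ 0.01  0.33  1.83 -0.    0.98 -1.31]
```

View pics/scene4.png

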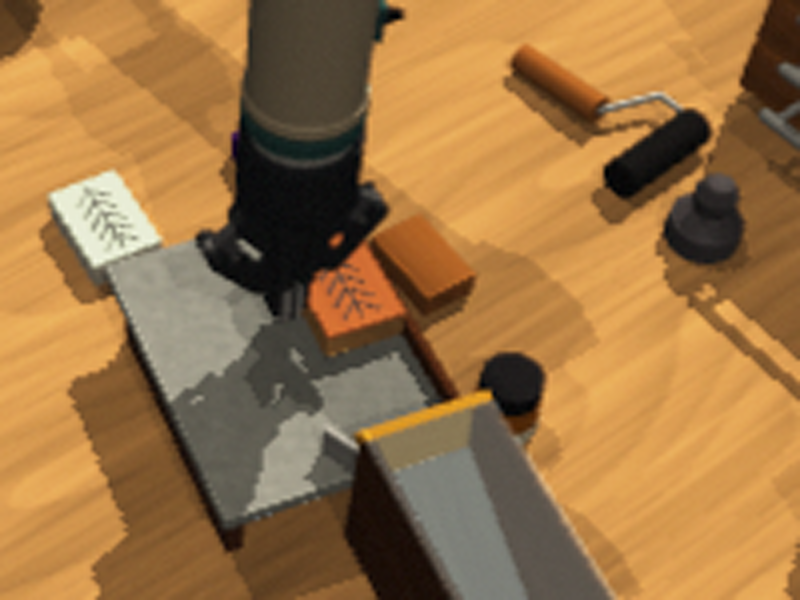

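Run:
```python
from st import *
p=cams.get_image("scene")
for u in[(405,316),(327,340),(308,290)]:
    w=atz(p,((u[0]+.5)/4+269.5,(u[1]+.5)/4+119.5),.094);c,n=np.cos(B[2]),np.sin(B[2]);d=w[:2]-B[:2];print(c*d[0]+n*d[1],-n*d[0]+c*d[1])
```

```text
-0.09059367166828639 0.035419943756227555
-0.09144312816205007 -0.02083320089389972
-0.13400068688864217 -0.015049145603933806
```

Request:
carry_out(rows=[[[-1,0.05,0.2,0,0]]])

```text
clock: 4.65
position: [0.5206, 0.0729, 0.0812]
ee_rot: [0.001, 0.79, 0.613, -0.002]
contact_force: [-2.6, -9.0, 2.1]
width: 0.0
```

Request:
carry_out(rows=[[[-1,0.05,0.2,0,0]]])

```text
clock: 4.75
position: [0.5207, 0.073, 0.0812]
ee_rot: [0.002, 0.79, 0.613, -0.003]
contact_force: [-4.3, -15.4, 2.8]
width: -0.0003
```

Request:
carry_out(rows=[[[-1,-0.25,-1.0,0,0],[-1,-0.5,-1.9,0,0],[-1,-2.4,0.6,0,0],[-1,-2.4,0.6,0,0],[-0.53,-2.4,0.6,0,0],[-0.53,0.8,3.0,0,0],[-0.53,0.8,3.0,0,0],[-0.53,0,0,0,0],[-0.53,0,0,0,0]]])

```text
clock: 5.65
position: [0.4585, 0.1259, 0.0813]
ee_rot: [-0.0, 0.79, 0.613, 0.0]
contact_force: [0.1, 0.0, 0.3]
width: 0.0198
```

Run:
```python
from st import *
st()
p=cams.get_image("scene");save(p,"scene5",(270,120,470,270),4)
p=cams.get_image("top");save(p,"top5",(220,110,400,250),4.4)
```

```text
t 5.65 pos [0.4585 0.1259 0.0813] box -0.2041 0.0023 jaw 1.319 F [0.1 0.  0.3] w 0.0198 q [ 0.12  0.27  1.94  0.    0.94 -1.2 ]
```

View pics/scene5.png

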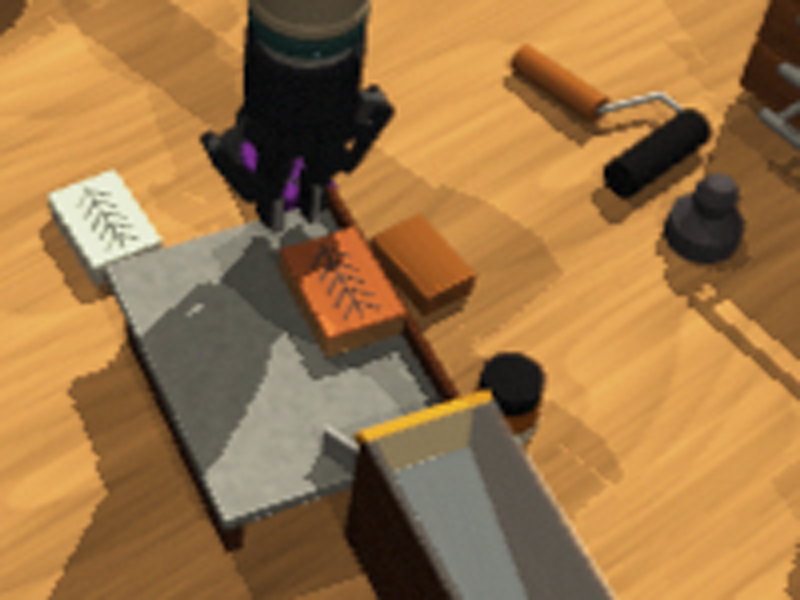

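View pics/top5.png

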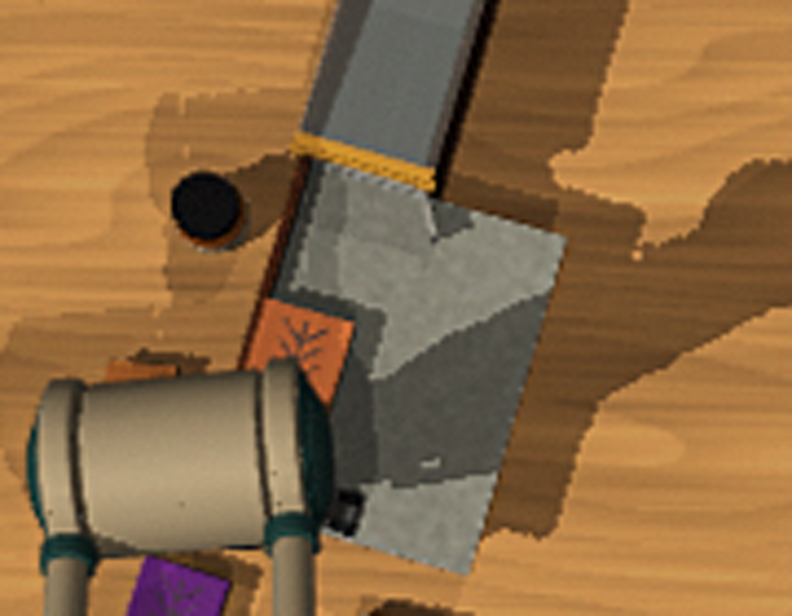

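Request:
carry_out(rows=[[[-0.53,0.78,-0.2,0,0],[-0.53,0.78,-0.2,0,0],[-0.53,0.78,-0.2,0,0],[-0.53,0.78,-0.2,0,0],[-0.53,0.78,-0.2,0,0],[-0.53,0.78,-0.2,0,0],[-0.53,0.78,-0.2,0,0],[-0.53,0.78,-0.2,0,0],[-0.53,0.78,-0.2,0,0],[-0.53,0.78,-0.2,0,0]]])

```text
clock: 6.75
position: [0.5371, 0.1054, 0.0813]
ee_rot: [0.0, 0.791, 0.612, 0.0]
contact_force: [-1.0, -0.0, -0.6]
width: 0.0204
```

Run:
```python
from st import *
st()
p=cams.get_image("scene");save(p,"scene6",(270,120,470,270),4)
p=cams.get_image("top");save(p,"top6",(220,110,400,250),4.4)
```

```text
t 6.75 pos [0.5371 0.1054 0.0813] box -0.1228 0.0019 jaw 1.318 F [-1.  -0.  -0.6] w 0.0204 q [ 0.07  0.36  1.79  0.    0.99 -1.25]
```

View pics/scene6.png

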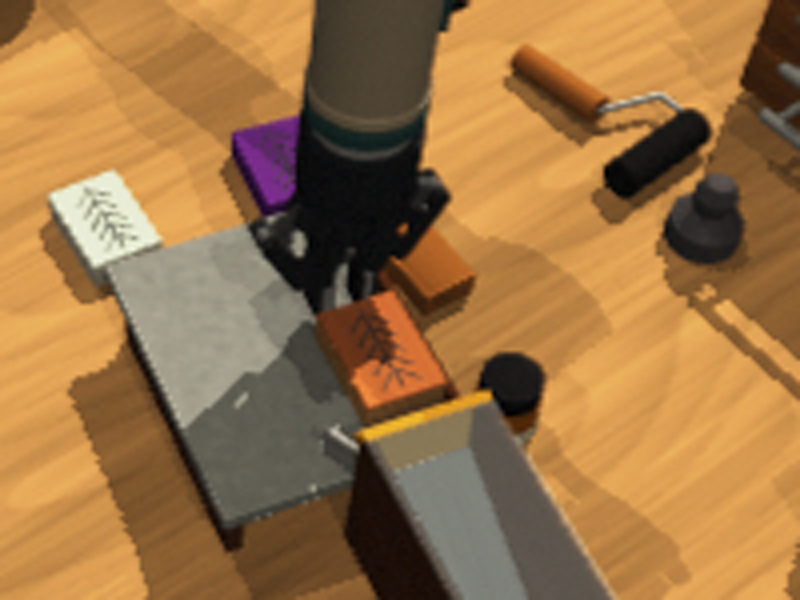

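View pics/top6.png

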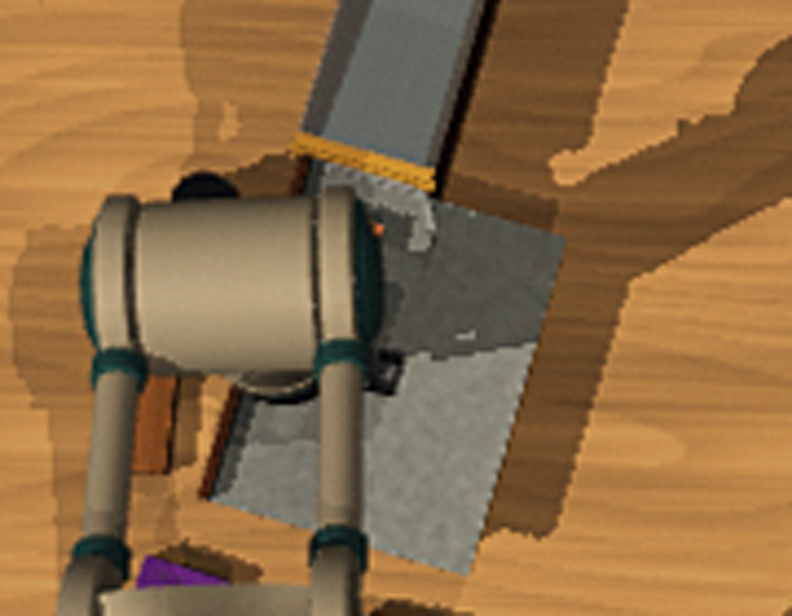

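```bash
cat > bp.py <<'E'
from st import *
def bp(us):
  p=cams.get_image("scene")
  for u in us:
    w=atz(p,((u[0]+.5)/4+269.5,(u[1]+.5)/4+119.5),.094);c,n=np.cos(B[2]),np.sin(B[2]);d=w[:2]-B[:2];print((c*d[0]+n*d[1]).round(4),(-n*d[0]+c*d[1]).round(4))
E
python3 -c "
from bp import *
bp([(447,381),(367,408),(317,318),(393,291)])"
```

```text
-0.0335 0.0369
-0.0334 -0.0199
-0.1103 -0.0193
-0.1125 0.0374
```

Request:
carry_out(rows=[[[-0.53,0.78,-0.2,0,0],[-0.53,0.78,-0.2,0,0],[-0.53,0.78,-0.2,0,0],[-0.53,0.78,-0.2,0,0],[-0.53,0.78,-0.2,0,0],[-0.53,0.78,-0.2,0,0],[-0.53,0.78,-0.2,0,0]]])

```text
clock: 7.6
position: [0.5906, 0.0913, 0.0812]
ee_rot: [-0.001, 0.791, 0.612, -0.001]
contact_force: [-2.6, 0.0, 1.7]
width: 0.0197
```

Run:
```python
from st import *
st()
p=cams.get_image("scene");save(p,"scene7",(270,120,470,270),4)
```

```text
t 7.6 pos [0.5906 0.0913 0.0812] box -0.0675 0.0015 jaw 1.318 F [-2.6  0.   1.7] w 0.0197 q [ 0.04  0.43  1.67  0.    1.05 -1.28]
```

View pics/scene7.png

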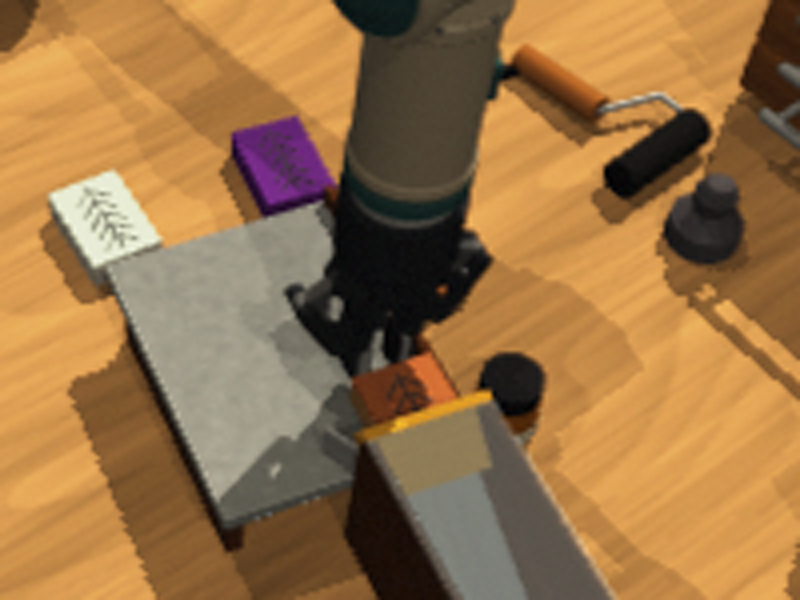

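Request:
carry_out(rows=[[[-0.53,0.78,-0.2,0,0],[-0.53,0.78,-0.2,0,0],[-0.53,0.78,-0.2,0,0],[-0.53,0.78,-0.2,0,0]]])

```text
clock: 8.05
position: [0.6238, 0.0833, 0.0815]
ee_rot: [0.001, 0.791, 0.612, 0.001]
contact_force: [-0.0, -1.0, 0.2]
width: 0.0198
```

Run:
```python
from st import *
st()
p=cams.get_image("scene");save(p,"scene8",(290,170,450,290),5)
```

```text
t 8.05 pos [0.6238 0.0833 0.0815] box -0.0333 0.002 jaw 1.318 F [-0.  -1.   0.2] w 0.0198 q [ 0.02  0.47  1.6   0.    1.07 -1.3 ]
```

View pics/scene8.png

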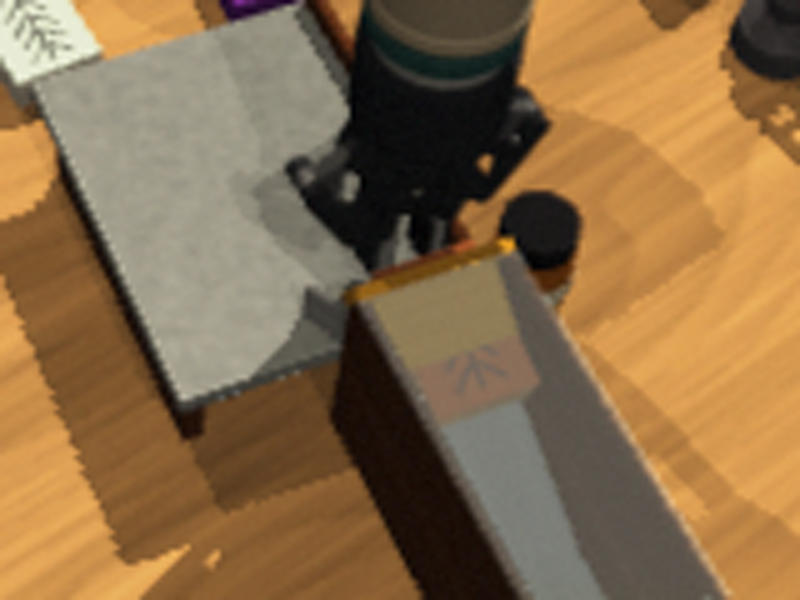

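Request:
carry_out(rows=[[[-0.53,0.39,-0.1,0,0],[-0.53,0,0,0,0]]])

```text
clock: 8.3
position: [0.6268, 0.0824, 0.0813]
ee_rot: [0.0, 0.791, 0.612, 0.0]
contact_force: [0.0, 0.1, 0.2]
width: 0.0201
```

Run:
```python
from st import *
st()
p=cams.get_image("scene");save(p,"scene9",(290,170,450,290),5)
```

```text
t 8.3 pos [0.6268 0.0824 0.0813] box -0.0302 0.0018 jaw 1.318 F [0.  0.1 0.2] w 0.0201 q [ 0.02  0.47  1.59  0.    1.08 -1.3 ]
```

View pics/scene9.png

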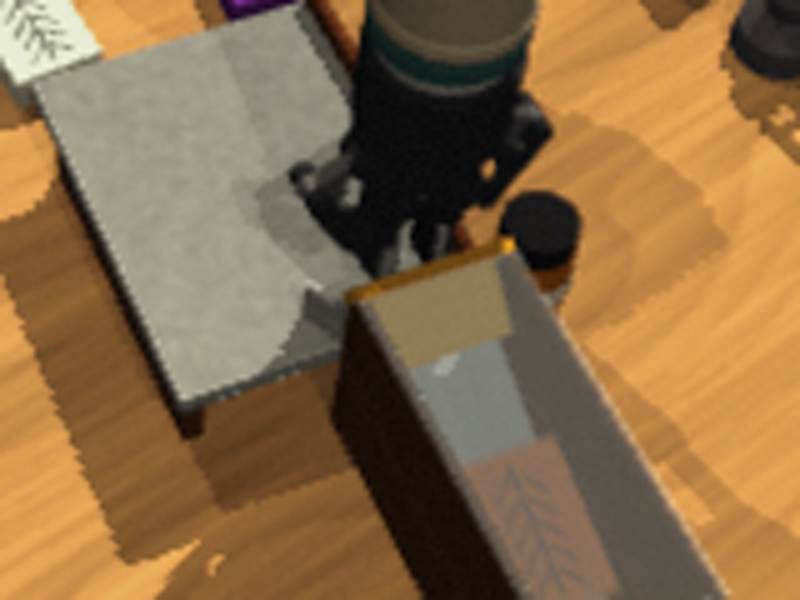

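Block is sliding down (pattern now at about (540,520) in the crop); flap still open. Retreat at once.

Request:
carry_out(rows=[[[-0.53,-2.5,0.6,0,0],[-0.53,-3.9,1.0,0,0],[-0.53,-3.5,0.9,2.0,0],[-0.53,-2,0.5,4.0,0],[-0.53,0,0,4.0,0],[-0.53,0,0,3,0]]])

```text
clock: 8.95
position: [0.5064, 0.113, 0.214]
ee_rot: [0.001, 0.79, 0.613, 0.001]
contact_force: [0.3, -0.1, 0.8]
width: 0.0198
```

Run:
```python
from st import *
st()
p=cams.get_image("scene");save(p,"scene10",(290,170,450,290),5)
```

```text
t 8.95 pos [0.5064 0.113  0.214 ] box -0.1544 0.0016 jaw 1.319 F [ 0.3 -0.1  0.8] w 0.0198 q [ 0.09  0.2   1.65  0.    1.29 -1.23]
```

View pics/scene10.png

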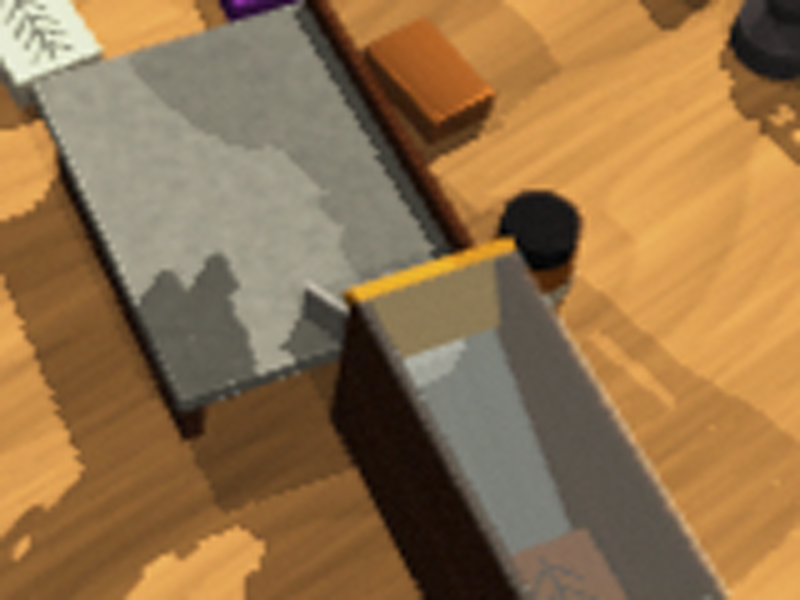

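Request:
carry_out(rows=[[[-0.53,0,0,0,0],[-0.53,0,0,0,0],[-0.53,0,0,0,0],[-0.53,0,0,0,0],[-0.53,0,0,0,0],[-0.53,0,0,0,0],[-0.53,0,0,0,0],[-0.53,0,0,0,0],[-0.53,0,0,0,0],[-0.53,0,0,0,0],[-0.53,0,0,0,0],[-0.53,0,0,0,0]]])

```text
clock: 10.2
position: [0.5071, 0.1125, 0.2114]
ee_rot: [-0.0, 0.791, 0.612, 0.0]
contact_force: [-1.0, -0.0, -0.6]
width: 0.0203
```

Request:
carry_out(rows=[[[-0.53,0,0,0,0],[-0.53,0,0,0,0],[-0.53,0,0,0,0],[-0.53,0,0,0,0],[-0.53,0,0,0,0],[-0.53,0,0,0,0],[-0.53,0,0,0,0],[-0.53,0,0,0,0],[-0.53,0,0,0,0],[-0.53,0,0,0,0],[-0.53,0,0,0,0],[-0.53,0,0,0,0]]])

```text
clock: 11.4
position: [0.5071, 0.1125, 0.2113]
ee_rot: [-0.0, 0.791, 0.612, 0.0]
contact_force: [-0.8, 0.7, -0.8]
width: 0.0204
```

Request:
carry_out(rows=[[[-0.53,0,0,0,0],[-0.53,0,0,0,0],[-0.53,0,0,0,0],[-0.53,0,0,0,0],[-0.53,0,0,0,0],[-0.53,0,0,0,0],[-0.53,0,0,0,0],[-0.53,0,0,0,0],[-0.53,0,0,0,0],[-0.53,0,0,0,0],[-0.53,0,0,0,0],[-0.53,0,0,0,0]]])

```text
clock: 12.6
position: [0.507, 0.1125, 0.2113]
ee_rot: [-0.0, 0.791, 0.612, 0.0]
contact_force: [-0.6, 0.6, 0.1]
width: 0.0203
```

Run:
```python
from st import *
st()
p=cams.get_image("scene");save(p,"scene11",(270,120,470,270),4)
p=cams.get_image("top");save(p,"top11",(200,50,400,250),3)
```

```text
t 12.6 pos [0.507  0.1125 0.2113] box -0.1537 0.0013 jaw 1.318 F [-0.6  0.6  0.1] w 0.0203 q [ 0.08  0.2   1.65  0.    1.28 -1.23]
```

View pics/scene11.png

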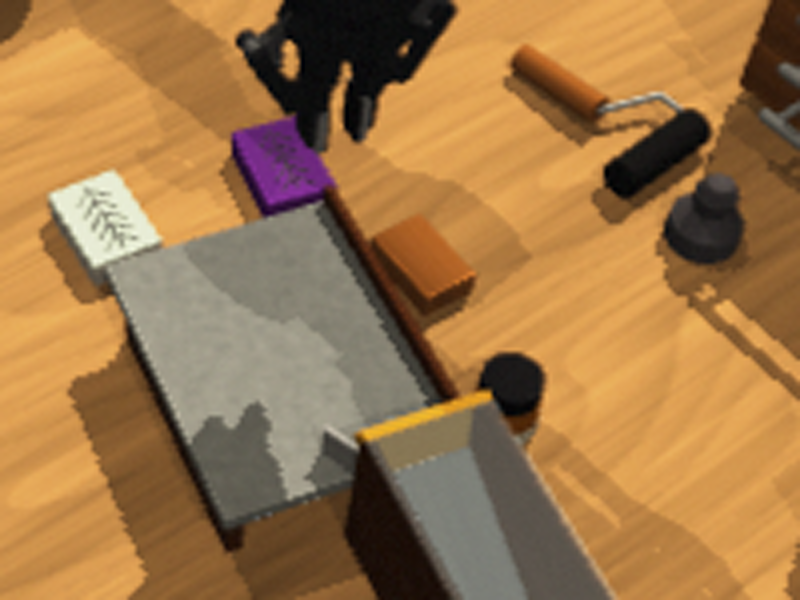

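View pics/top11.png

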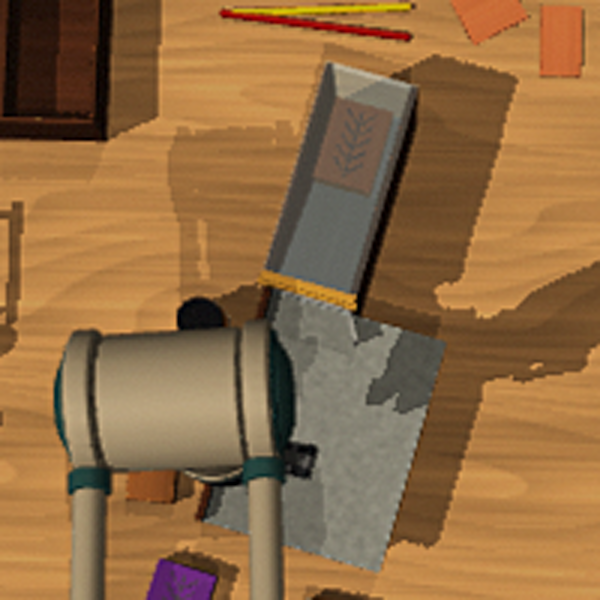

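Run:
```python
from st import *
a=cv2.imread("pics/scene0.png");q=cams.get_image("scene");save(q,"scene12");b=cv2.imread("pics/scene12.png")
m=(cv2.absdiff(a,b).max(2)>35)[205:260,350:410]
print("flap region changed px",m.sum(),np.argwhere(m)[:5])
for r in (218,222,226,230,234,238,242): print(r,a[r,385],b[r,385])
s=telemetry.get_state();print(s["qd"].round(3) if hasattr(s["qd"],"round") else s["qd"])
print(manip.sign_off())
```

```text
flap region changed px 74 [[0 0]
 [0 1]
 [0 2]
 [0 3]
 [0 4]]
218 [ 67 132 189] [ 59 114 167]
222 [ 65 142 182] [ 66 137 182]
226 [ 80 113 129] [ 85 119 135]
230 [ 78 110 127] [ 86 119 135]
234 [113 121 118] [121 129 125]
238 [114 121 118] [122 131 128]
242 [113 121 118] [120 128 125]
[ 0.003  0.001 -0.    -0.001  0.001  0.001]
the job is handed in; nothing more can be done
None
```

The block is inside the dust box and the flap has fallen shut. I handed the job in at about 12.7 s of the 43 s allowed.

**Moves:** I pushed the block sideways onto the fence with the outside of the closed fingers, which squared it. Then I pushed its rear face with both fingertips, through the flap, until it tipped and slid down by itself. The fingers pulled back and rose clear while the flap was still swinging. The block was never gripped.

**Forces:** The push along the feed board and through the flap read about 3 N or less. Pressing the block onto the fence briefly reached about 16 N, which is firmer than a gentle push needed to be. I saw no visible damage.

**Last checks:**
- **Block:** the top picture shows it lying at the far end of the box, on the floor.
- **Flap:** I judged it shut by comparing the scene picture with the one at the start. The column of pixels sampled through the flap matches, apart from a slight brightness change. In the wider patch around it, 74 pixels differed; I put these down to shadows and did not look into them further.
- **Other things:** the jar, spare block, roller, paperweight and the two look-alike blocks sit where they were. The brush pot and cork block were outside the last close-ups, but the arm never went near them.
- **Gripper:** it stood clear of everything with no contact force above sensor noise.

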